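Hang a painted plate on the drying rail and slide it to the stop

ROBOT

A 6-joint arm with a two-finger parallel gripper is mounted at the origin on a cart in front of the work surface, level with it; the furniture and walls round the work are solid. World frame = base frame: x ahead of the robot, y to its left, z up, the work surface at z = 0. Lengths are in m, angles in rad, forces in N, time in s.
With the tool pointing down it reaches from about 0.35 to 0.975 m from the base axis. Payload 4.9 kg.
Tool frame: the origin (TCP) lies at the very end of the fingers, on their centre line; the grasp point (between the pads) lies 19 mm behind it; z points along the fingers, y is the line along which they close (so a half turn about z gives the same grasp; the last joint's range is limited). The gripper opens to 85 mm and grips with 20 to 120 N. Pads are 22 mm wide; open, the fingers measure 114 mm over their backs; the gripper's body (76 mm by 85 mm) begins 54 mm behind the grasp point. The pads swing forward as they close: fully open they stand 13 mm farther back than shut.
Start: joints at [1.228, 0.053, 1.613, -0, 1.476, -0.119], TCP at [0.139, 0.609, 0.231] pointing down, gripper open.
Joint ranges: [-3.01, 3.01], [-1.01, 2.22], [0.06, 2.58], [-1.02, 4.17], [0.09, 2.62], [-3.14, 3.14]. Speed limits (rad/s): [2.57, 2.57, 3.14, 3.14, 3.14, 3.14].

INTERFACE

Orientations are given as a rotation vector (axis times angle).
In Python, from station import get_obs, optics, ctrl gives the robot as it stands.
- The arm moves only by the shell command python3 -m pendant 'ROWS' [FORCE]. ROWS is JSON, a list of rows, each a list of 3 entries, a list of its own where there are three numbers: the shift along the tool's x, y, z in mm, then the turn, a rotation vector about the tool's x, y, z in rad, then the opening, from 0 (shut) to 1 (fully open). A call has 1 to 12 rows; each row shifts and turns the commanded pose from where the row before left it, along the tool's axes as they then stand; what a row does not reach is not made up. A row lasts 1/12 s, in which the tool goes at most 41.7 mm and 7.16 degrees, less where a joint would pass 70% of its speed; a pose out of reach is approached as far as the arm can. A call is refused whole if a number of a shift passes 41.7 or a number of a turn 0.125, either way. A call with a gripper value outside its range is refused whole. The fingers move at their own pace and stop on an object; FORCE is the grip in N (left out, the last holds). Time passes only in rows, so rows that do not move let the fingers close. It gives the time, the measured TCP pose, the force, the opening and the grip force at its end, in the units of the state.
- get_obs(): the state, without advancing time (a new reading comes with each control period).
- optics.get_image(name): name is "scene" or "top" or "wrist"; returns the picture (400x640x3 uint8, red, green, blue); there is no depth.
- optics.camera_model(name): a dict with "fx", "fy", "cx", "cy" (pixels), "cam_to_world" (4x4, takes a point from camera to world coordinates). Camera axes: x right, y up, looking along -z (the intrinsics and any distortion apply to the point x, -y, -z); pixel columns grow to the right and rows downward; lengths in m; the calibration is good to about 2 mm. A picture is of the moment at which its call begins: read the wrist's pose just before it. camera_model takes no time and is no camera call; for the wrist camera it gives the pose at the moment of the call.
- ctrl.finish_job(): hands the job in; it is judged then, once.
The state is a dict: "t": time; "q": joint angles; "dq": joint speeds; "effort": joint torques, N m; "tool_pos": TCP position; "tool_rot": TCP orientation; "contact_force": force on the tool from outside, world axes, zero at the start; "wrist_torque": the same for the moment, N m; "opening": finger opening in m; "grip_force": force on a finger pad.
Only numpy, scipy, OpenCV 4.12 (cv2) and the standard library are available. Lean on these libraries where they do the work, as an engineer would, in place of code of your own. Each camera call takes 0.05 s, during which the arm holds its last target. There are 200 camera calls.

TASK

Take the blue painted plate on its two-hook carrier out of the wooden stand and hang it by both hooks on the round rail of the drying rack, from the rack's open front, in the bay at the far end where no yellow keeper strip is in the way. Then slide it along the rail towards the robot, under the keeper, until its leading hook has pushed the white sleeve in and rests against the red stop, without forcing anything, and leave it hanging there still. Leave the other things on the bench and the rack where they are.

Things in the scene. Friction and masses are not known exactly. Their poses are not given: they have to be found in the camera images.
- carrier: Piece to hang, loose, 0.2 to 0.4 kg: blue plate 90 mm wide (y), 8 thick (x), 90 high, two steel wire hooks (wire 8 mm) on top, black grip tab on its front. Origin: centre of the plate's underside; z up, x from front (tab side) to back, y to the left as seen from the front. Starts upright in the stand, bottom 12 mm above the bench, leaning under 5 degrees. Hanging free it leans a few degrees.
- grip_tab (a point): Grip point in the black tab, (-34, 0, 64) mm in the carrier frame. Tab: 16 mm thick (y, grip across it), z 47 to 81, from the plate's front out to x = -56 mm; it faces the robot's left. The hooks stand above it, the shelf board too once hung, so the tool must come from the tab's side, leaning 30 to 45 degrees from vertical, fingers pointing down and towards the plate.
- hook_far (a point): Inner point of the far hook, (-4, 32, 164) mm in the carrier frame: on the rail's axis when seated. Hook in carrier frame: rises in front (wire axis x = -19, z 110 to 160 mm; below that it bends back to the plate), arches over (top z = 179), comes down behind to a lip ending at x = 14, z = 140; inside 22 mm wide. Put over the rail from the front: raise 35 to 50 mm, move lip past the rail, lower.
- hook_near (a point): Inner point of the near (robot-side), leading hook, (-4, -32, 164) mm in the carrier frame: on the rail's axis when seated. The outside of its wire is 4 mm further to -y of the carrier. Shape as the far hook.
- rail_mid (a point): Point on the axis of the fixed rack's rail, 280 mm above the bench. Bar 14 mm in diameter along this frame's y (away from the robot), from y = -158 to 203 mm, held from behind at -150 and 195; x points to the rack's back (robot's right), the open front faces the robot's left. Shelf board above: x 5 to 135 mm, underside 100 mm above the axis. Open bay for hooking on: y = 40 to 185 mm.
- keeper_mouth (a point): Far end of the yellow keeper strip over the rail: on the rail's axis, 35 mm to +y of rail_mid. The strip, 26 mm wide, runs from here to the rail's near end; underside 22 mm above the axis, flaring up over the last 23 mm. A seated hook (top 15 mm above the axis) slides under it with 7 mm to spare; no hook can be put on or off there. Axes as rail_mid.
- feeler (a joint): Red stop collar (34 mm in diameter, 20 mm long) clamped on the rail under the keeper, its centre somewhere from y = -132 to -65 mm in the rail_mid frame: its place is not given and must be felt or seen. This is its white sleeve, a very soft spring (under 0.5 N) standing 8 mm out of the stop's far, +y face: 0 = out, 0.008 m = pushed flush by the near hook's wire, which then meets the rigid collar.
- rack: The fixed drying rack with all its parts: two posts, shelf board, rail, keeper, red stop. Origin: on the bench, 280 mm below rail_mid; axes as rail_mid.
- stand: Fixed wooden stand, 70 mm deep (x), 116 mm wide (y), 40 mm high: an open-topped slot along y, 10 mm wide and 28 mm deep, floor 12 mm above the bench, holding the plate. Origin: centre of its underside; axes as the carrier's.
- paint_tin: Bystander: paint tin, 102 mm in diameter, 120 mm high, on the bench to the left. Origin: centre of its underside.
- chrome_valve: Bystander: chrome angle valve, 126 mm high, 72 mm wide, on the bench behind the stand. Origin: underside.
- duct_roll: Bystander: roll of grey tape, 103 mm in diameter, 48 mm high, on the bench at the left front. Origin: centre of its underside.
- tape_measure: Bystander: yellow tape measure, 61 mm high, on the rack's shelf board. Origin: centre of its underside.
- bit_jar: Bystander: glass jar with a green lid, 69 mm in diameter, 84 mm high, on the rack's shelf board. Origin: centre of its underside.
- wood_block: Bystander: wooden block, 62 x 140 mm, 40 mm high, on the bench under the rack. Origin: centre of its underside.

How it is judged:
By the outcome, as a careful person would: the job done as asked, in the order asked, and still so for the second after the job is handed in, with the robot touching nothing.
It also fails if it takes over 58 s, if anything falls off the work surface, if the arm or the gripper's body presses on something with over 40 N, if the wrist force passes 120 N, or if a joint passes its speed limit or range.

## Working session

There is one attempt and no reset: what is moved stays moved. The work goes in short steps, Python scripts to look and compute and a shell command to move; the robot and the scene stay as the last step left them, time stands still between calls to the robot, and variables do not carry over. Pictures are saved under pics/ and viewed, at most 10 in all, crops included, and the job is handed in when it is done.

```bash
mkdir -p pics; ls
cat > h.py <<'E'
import numpy as np, cv2, sys
from scipy.spatial.transform import Rotation as R
from station import get_obs, optics, ctrl
def snap(n,f):
    m=optics.camera_model(n); im=optics.get_image(n); cv2.imwrite(f'pics/{f}.png',im[:,:,::-1]); np.save(f'pics/{f}.npy',np.array(m['cam_to_world'])); return im,m
def ray(m,u,v):
    T=np.array(m['cam_to_world']); p=np.array([[[u,v]]],float)
    K=np.array([[m['fx'],0,m['cx']],[0,m['fy'],m['cy']],[0,0,1]])
    d=np.array(m.get('dist',m.get('distortion',np.zeros(5))),float).ravel()
    x,y=cv2.undistortPoints(p,K,d)[0,0]; r=T[:3,:3]@np.array([x,-y,-1]); return T[:3,3],r/np.linalg.norm(r)
def plane(m,u,v,z):
    o,r=ray(m,u,v); return o+r*(z-o[2])/r[2]
def tri(*obs):
    A=np.zeros((3,3));b=np.zeros(3);L=[]
    for m,u,v in obs:
        o,r=ray(m,u,v);P=np.eye(3)-np.outer(r,r);A+=P;b+=P@o;L.append((o,P))
    x=np.linalg.solve(A,b); return x,[round(1000*float(np.linalg.norm(P@(x-o))),1) for o,P in L]
def proj(m,X):
    T=np.array(m['cam_to_world']);c=T[:3,:3].T@(np.array(X)-T[:3,3]); return m['cx']+m['fx']*c[0]/-c[2], m['cy']+m['fy']*-c[1]/-c[2]
E
python3 - <<'E'
from h import *
for n in('scene','top','wrist'):
    im,m=snap(n,n+'0'); print(n,{k:(np.round(v,3).tolist()) for k,v in m.items() if k!='name'})
o=get_obs();print({k:np.round(v,3).tolist() for k,v in o.items()})
a=cv2.imread('pics/scene0.png');b=cv2.imread('pics/top0.png')
E
```

```text
pics
scene {'fx': 389.038, 'fy': 389.038, 'cx': 323.857, 'cy': 201.987, 'cam_to_world': [[0.47, 0.558, -0.684, -0.074], [-0.882, 0.277, -0.381, -0.245], [-0.023, 0.782, 0.622, 0.893], [0.0, 0.0, 0.0, 1.0]]}
top {'fx': 431.205, 'fy': 431.205, 'cx': 316.174, 'cy': 197.718, 'cam_to_world': [[0.148, 0.816, -0.559, -0.024], [-0.989, 0.123, -0.082, 0.071], [0.002, 0.565, 0.825, 1.165], [0.0, 0.0, 0.0, 1.0]]}
wrist {'fx': 350.402, 'fy': 350.402, 'cx': 327.6, 'cy': 203.187, 'cam_to_world': [[0.223, -0.929, -0.294, 0.063], [0.975, 0.212, 0.069, 0.626], [-0.002, -0.302, 0.953, 0.373], [0.0, 0.0, 0.0, 1.0]]}
{'t': 0.15, 'q': [1.228, 0.053, 1.614, 0.0, 1.476, -0.119], 'dq': [0.0, -0.001, -0.005, 0.001, -0.001, 0.001], 'effort': [0.0, -39.424, -37.072, -0.0, 0.005, -0.0], 'tool_pos': [0.139, 0.609, 0.23], 'tool_rot': [-0.351, -3.122, 0.003], 'contact_force': [0.856, 0.24, -0.013], 'wrist_torque': [-0.014, -0.026, 0.024], 'grip_force': 0.0, 'opening': 0.086}
```

View pics/scene0.png

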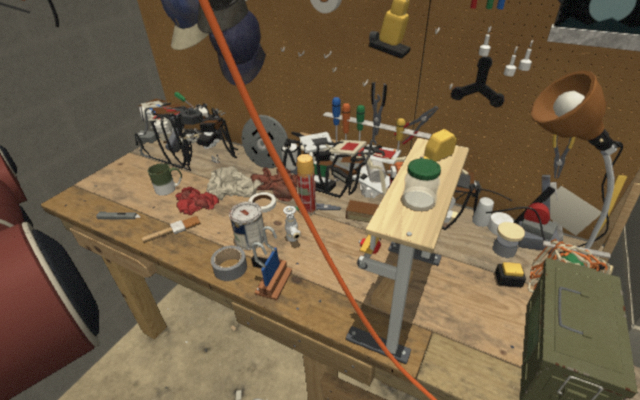

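View pics/top0.png

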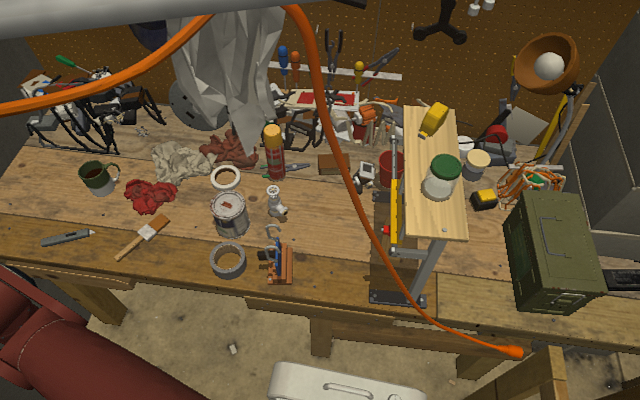

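The scene view shows the carrier in its stand at about (272,272) and the rack at (415,200). In the top view the carrier is at (280,258), the keeper at (395,210) and a red patch at (387,230). I'll zoom in next.

Run:
```python
import cv2,numpy as np
t=cv2.imread('pics/top0.png');s=cv2.imread('pics/scene0.png')
def c(i,x,y,w,h,k): return cv2.resize(i[y:y+h,x:x+w],(w*k,h*k),interpolation=cv2.INTER_CUBIC)
out=np.zeros((600,800,3),np.uint8)
a=c(t,245,215,60,75,4);out[:300,:240]=a      # top carrier
b=c(s,240,235,60,75,4);out[300:,:240]=b      # scene carrier
d=c(t,360,115,100,200,3);out[:600,240:540]=d  # top rack
e=c(s,340,225,65,140,4);out[:560,540:800]=e   # scene rack
cv2.imwrite('pics/c1.png',out)
```

```text
(no output)
```

View pics/c1.png

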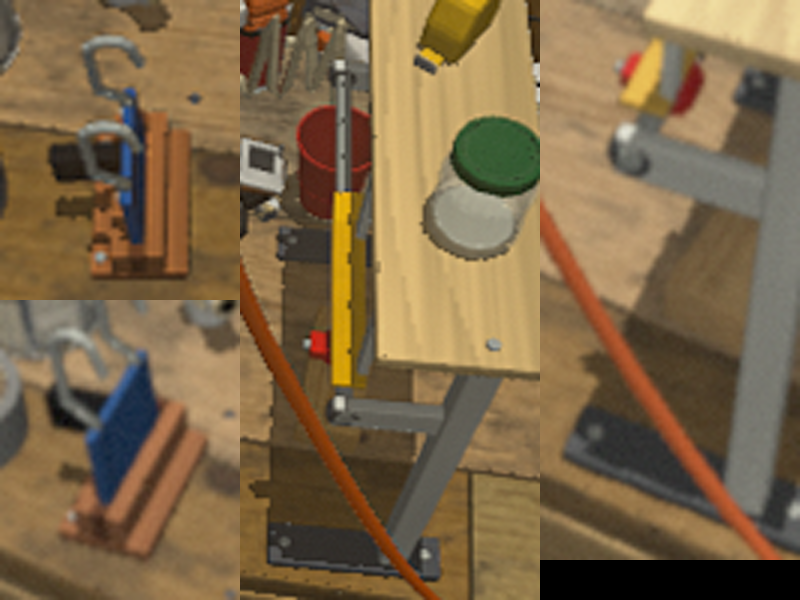

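View pics/wrist0.png

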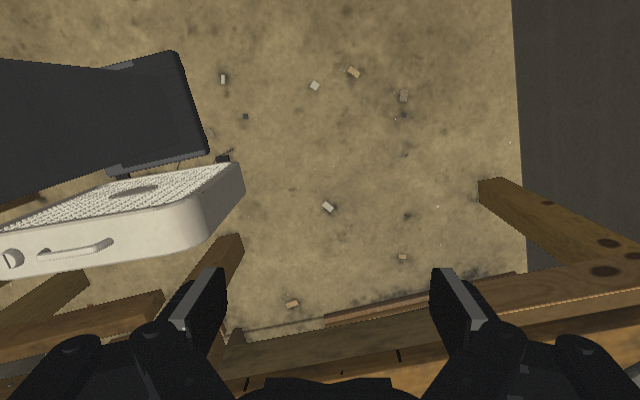

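The crops show the hooks and the blue plate top in both views. They also show the rail's near end cap, at top (393,251) and scene (362,262), the keeper mouth at top (394,179), and a red patch with a light tip at top (386,230). The wrist view shows only the floor. I'll make rough triangulations.

Run:
```python
from h import *
S=optics.camera_model('scene');T=optics.camera_model('top')
def p(n,a,b): 
    x,e=tri((T,*a),(S,*b)); print(n,x.round(3),e)
tc=lambda x,y:(245+x/4,215+y/4); sc=lambda x,y:(240+x/4,235+(y-300)/4)
p('nearhook top',tc(110,127),sc(75,332))
p('plate far top',tc(130,90),sc(145,352))
p('plate near top',tc(126,178),sc(89,435))
p('plate near bot',tc(137,243),sc(103,500))
p('tab',tc(60,160),sc(60,408))
p('rail near cap',(393.3,251),(362.5,262))
for n,v in(('far',(393.3,136.7)),('mouth',(394.3,179.3)),('near',(393.3,251)),('red',(386,230))): print(n,plane(T,*v,0.28).round(3),plane(T,*v,.302).round(3))
```

```text
nearhook top [0.472 0.254 0.191] [0.8, 0.8]
plate far top [0.551 0.264 0.097] [1.0, 1.0]
plate near top [0.478 0.256 0.092] [5.8, 5.8]
plate near bot [0.46  0.245 0.043] [0.6, 0.6]
tab [0.504 0.308 0.064] [0.7, 0.7]
rail near cap [ 0.458 -0.039  0.278] [0.0, 0.0]
far [ 0.81  -0.022  0.28 ] [ 0.789 -0.019  0.302]
mouth [ 0.663 -0.031  0.28 ] [ 0.646 -0.029  0.302]
near [ 0.456 -0.038  0.28 ] [ 0.445 -0.036  0.302]
red [ 0.51  -0.019  0.28 ] [ 0.496 -0.016  0.302]
```

```bash
cat >> h.py <<'E'
def toolR(yaw,th):
    y=np.array([np.cos(yaw),np.sin(yaw),0]);xc=np.array([np.sin(yaw),-np.cos(yaw),0])
    z=xc*np.sin(th)-np.array([0,0,1])*np.cos(th); return np.stack([np.cross(y,z),y,z],1)
def rel(p,Rt,q=None):
    o=get_obs();R0=R.from_rotvec(o['tool_rot']).as_matrix()
    rv=R.from_matrix(R0.T@Rt).as_rotvec(); d=np.array(p)-o['tool_pos']
    print('turn',rv.round(3),'ang',round(np.linalg.norm(rv),3),'| shift now',(1000*R0.T@d).round(1),'| shift after turn',(1000*Rt.T@d).round(1),'t',round(o['t'],2),'q',np.round(o['q'],2),'F',np.round(o['contact_force'],1))
E
python3 - <<'E'
from h import *
T=optics.camera_model('top')
print('tin top',plane(T,229,200,.12).round(3),'roll',plane(T,228,256,.048).round(3),'valve',plane(T,275,200,.06))
rel([.505,.385,.19],toolR(np.radians(6),np.radians(37)))
E
```

```text
tin top [0.639 0.425 0.12 ] roll [0.495 0.402 0.048] valve [0.69834829 0.30495204 0.06      ]
turn [ 0.399 -0.559  1.197] ang 1.38 | shift now [-407.  -137.    40.5] | shift after turn [-184.2  341.1  189.3] t 0.15 q [ 1.23  0.05  1.61  0.    1.48 -0.12] F [ 0.9  0.2 -0. ]
```

```bash
python3 -m pendant '[[[0,0,0],[0.033,-0.047,0.1],1],[[0,0,0],[0.033,-0.047,0.1],1],[[0,0,0],[0.033,-0.047,0.1],1],[[0,0,0],[0.033,-0.047,0.1],1],[[0,0,0],[0.033,-0.047,0.1],1],[[0,0,0],[0.033,-0.047,0.1],1],[[0,0,0],[0.033,-0.047,0.1],1],[[0,0,0],[0.033,-0.047,0.1],1],[[0,0,0],[0.033,-0.047,0.1],1],[[0,0,0],[0.033,-0.047,0.1],1],[[0,0,0],[0.033,-0.047,0.1],1],[[0,0,0],[0.033,-0.047,0.1],1]]'
python3 - <<'E'
from h import *
rel([.505,.385,.19],toolR(np.radians(6),np.radians(37)))
E
```

```text
t: 1.15
tool_pos: [0.1383, 0.6094, 0.2307]
tool_rot: [1.744, 1.921, -0.579]
contact_force: [-0.1, 0.7, 0.1]
opening: 0.0856
grip_force: 0.0
turn [ 0.003  0.004 -0.009] ang 0.011 | shift now [-180.4  342.4  191.7] | shift after turn [-184.4  341.2  189.9] t 1.15 q [ 1.32  0.46  1.23 -0.24  2.06  1.18] F [-0.1  0.7  0.1]
```

```bash
python3 -m pendant '[[[-15,28.5,16],[0,0,0],1],[[-15,28.5,16],[0,0,0],1],[[-15,28.5,16],[0,0,0],1],[[-15,28.5,16],[0,0,0],1],[[-15,28.5,16],[0,0,0],1],[[-15,28.5,16],[0,0,0],1],[[-15,28.5,16],[0,0,0],1],[[-15,28.5,16],[0,0,0],1],[[-15,28.5,16],[0,0,0],1],[[-15,28.5,16],[0,0,0],1],[[-15,28.5,16],[0,0,0],1],[[-15,28.5,16],[0,0,0],1]]'
python3 - <<'E'
from h import *
rel([.505,.385,.19],toolR(np.radians(6),np.radians(37)))
snap('wrist','w1'); snap('scene','s1'); snap('top','t1')
E
```

```text
t: 2.15
tool_pos: [0.5071, 0.3855, 0.1881]
tool_rot: [1.742, 1.928, -0.577]
contact_force: [0.4, 0.2, -0.7]
opening: 0.0855
grip_force: 0.0
turn [ 0.004  0.001 -0.005] ang 0.006 | shift now [-1.3 -2.1 -1.4] | shift after turn [-1.3 -2.1 -1.3] t 2.15 q [ 0.75  0.38  1.4  -0.52  1.75  0.65] F [ 0.4  0.2 -0.7]
```

View pics/w1.png

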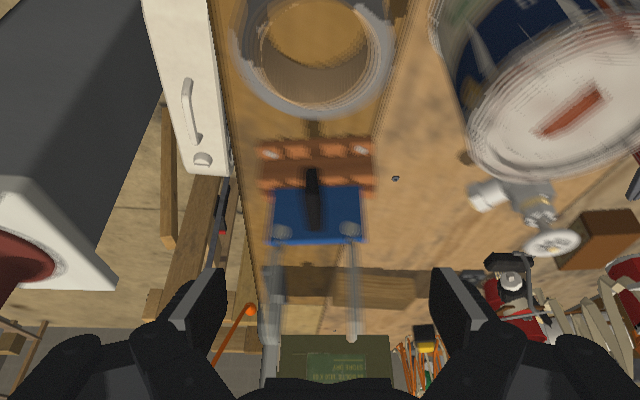

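The picture is blurred because the arm was still settling. The plate is at (318,213), the tab at (312,195) and the hooks at (275,290) and (352,290), upside down. I'll take a still one and a second one from another place.

```bash
python3 -m pendant '[[[0,0,0],[0,0,0],1],[[0,0,0],[0,0,0],1]]' >/dev/null; python3 -c "
from h import *
snap('wrist','w2')"
python3 -m pendant '[[[-15,-22,-10],[0,0,0],1],[[-15,-22,-10],[0,0,0],1],[[-15,-22,-10],[0,0,0],1],[[0,0,0],[0,0,0],1],[[0,0,0],[0,0,0],1],[[0,0,0],[0,0,0],1]]'
python3 - <<'E'
from h import *
snap('wrist','w3')
a=cv2.imread('pics/w2.png')[110:350,220:400];b=cv2.imread('pics/w3.png')[110:350,220:460]
for f in('w2','w3'):
    i=cv2.imread(f'pics/{f}.png').astype(int);m=((i[:,:,0]>i[:,:,2]+50)&(i[:,:,0]>i[:,:,1]+25)).astype(np.uint8)
    n,l,s,c=cv2.connectedComponentsWithStats(m)
    for k in range(1,n):
        if s[k,4]>500: print(f,s[k],c[k])
out=np.zeros((600,800,3),np.uint8)
a=cv2.resize(a,None,fx=2,fy=2,interpolation=2);b=cv2.resize(b,None,fx=2,fy=2,interpolation=2)
out[:480,:360]=a;out[:480,360:800]=b[:,:440];cv2.imwrite('pics/c2.png',out[:480])
E
```

```text
t: 3.02
tool_pos: [0.4413, 0.3628, 0.2392]
tool_rot: [1.74, 1.929, -0.575]
contact_force: [-0.3, -0.3, -0.1]
opening: 0.0852
grip_force: 0.0
w2 [279 203  68  42 599] [309.09348915 234.82971619]
w3 [ 336  136   95   53 2235] [378.76420582 164.52706935]
```

View pics/c2.png

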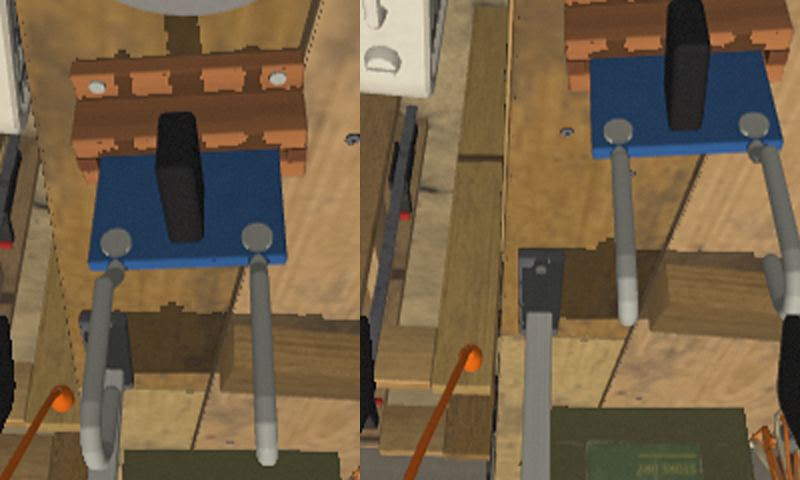

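The plate's front top corners, the bosses (w2 crop (115,243) and (257,237)) and the tab (178,113)–(187,240) are sharp in both views. I'll triangulate them.

Run:
```python
from h import *
M=optics.camera_model('wrist');ms=[]
for f in('w2','w3'): ms.append(dict(M,cam_to_world=np.load(f'pics/{f}.npy')))
A=lambda x,y:(ms[0],220+x/2,110+y/2);B=lambda x,y:(ms[1],220+(x-360)/2,110+y/2)
P={}
for n,a,b in(('ftL',(90,261),(593,149)),('ftR',(286,250),(781,137)),('bossL',(115,243),(618,132)),('bossR',(257,237),(754,125)),('apexL',(97,460),(628,317)),('apexR',(267,457),(792,312)),
 ('tabLowL',(168,240),(670,128)),('tabLowR',(203,240),(704,130)),('tabOutL',(160,115),(669,2))):
    x,e=tri(A(*a),B(*b));P[n]=x;print(n,x.round(4),e)
d=P['ftR']-P['ftL'];print('width',np.linalg.norm(d),'yaw',np.degrees(np.arctan2(d[1],d[0])))
d=P['bossR']-P['bossL'];print('boss',np.linalg.norm(d),'yaw',np.degrees(np.arctan2(d[1],d[0])))
# with pinned height
for z in(.100,.104): print(plane(*A(90,261),z).round(4),plane(*A(286,250),z).round(4),plane(*B(593,149),z).round(4),plane(*B(781,137),z).round(4))
```

```text
ftL [0.4623 0.2497 0.0986] [0.0, 0.0]
ftR [0.5501 0.2644 0.0964] [0.1, 0.1]
bossL [0.4733 0.2567 0.0928] [0.2, 0.2]
bossR [0.5368 0.2667 0.0919] [0.0, 0.0]
apexL [0.4738 0.2543 0.1867] [0.3, 0.3]
apexR [0.537  0.2663 0.1874] [0.3, 0.3]
tabLowL [0.4971 0.2628 0.0935] [0.2, 0.2]
tabLowR [0.5131 0.263  0.0931] [0.7, 0.7]
tabOutL [0.4901 0.3073 0.0584] [0.1, 0.1]
width 0.08909066721888066 yaw 9.474707976855706
boss 0.06426818944461715 yaw 8.93694527845267
[0.4625 0.2523 0.1   ] [0.5488 0.2703 0.1   ] [0.462  0.2515 0.1   ] [0.5478 0.2688 0.1   ]
[0.4632 0.2595 0.104 ] [0.5473 0.2771 0.104 ] [0.4613 0.2565 0.104 ] [0.5454 0.2734 0.104 ]
```

Run:
```python
from h import *
Rt=toolR(np.radians(9),np.radians(37));g=np.array([.5015,.287,.076])+.019*Rt[:,2]
rel(g-.1*Rt[:,2],Rt)
```

```text
turn [-0.027  0.001 -0.046] ang 0.053 | shift now [33.1 48.7 98. ] | shift after turn [30.8 47.4 99.3] t 3.07 q [ 0.79  0.21  1.53 -0.51  1.82  0.66] F [0.6 1.1 0.3]
```

```bash
python3 -m pendant '[[[0,0,0],[-0.027,0.001,-0.046],1],[[8,12,25],[0,0,0],1],[[8,12,25],[0,0,0],1],[[8,12,25],[0,0,0],1],[[7,11,24],[0,0,0],1],[[0,0,0],[0,0,0],0.5],[[0,0,0],[0,0,0],0.5],[[0,0,0],[0,0,0],0.5]]'
python3 - <<'E'
from h import *
Rt=toolR(np.radians(9),np.radians(37));g=np.array([.5015,.287,.076])+.019*Rt[:,2]
rel(g,Rt); snap('wrist','w4')
E
```

```text
t: 3.73
tool_pos: [0.4938, 0.3353, 0.1419]
tool_rot: [1.686, 1.971, -0.564]
contact_force: [-0.6, 0.1, 0.8]
opening: 0.0518
grip_force: 0.0
turn [-0.001  0.    -0.001] ang 0.001 | shift now [6.000e-01 1.000e-01 1.011e+02] | shift after turn [6.000e-01 1.000e-01 1.011e+02] t 3.73 q [ 0.71  0.31  1.57 -0.54  1.63  0.63] F [-0.6  0.1  0.8]
```

View pics/w4.png

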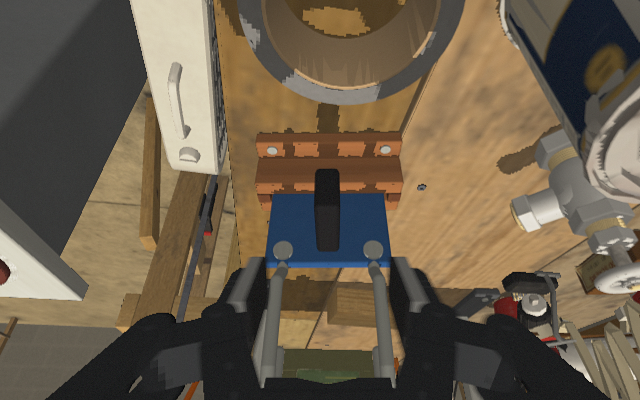

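The tab is centred on the fingers at (327,210). I'll advance and grip.

```bash
python3 -m pendant '[[[0.5,0,30],[0,0,0],0.5],[[0,0,30],[0,0,0],0.5],[[0,0,25],[0,0,0],0.5],[[0,0,16],[0,0,0],0.5],[[0,0,0],[0,0,0],0.5],[[0,0,0],[0,0,0],0.5]]'; python3 -m pendant '[[[0,0,0],[0,0,0],0],[[0,0,0],[0,0,0],0],[[0,0,0],[0,0,0],0],[[0,0,0],[0,0,0],0],[[0,0,0],[0,0,0],0],[[0,0,0],[0,0,0],0]]' 70
python3 -m pendant '[[[0,0,0],[0,0,0],0],[[0,0,0],[0,0,0],0]]'
```

```text
t: 4.28
tool_pos: [0.5032, 0.2759, 0.0618]
tool_rot: [1.686, 1.971, -0.562]
contact_force: [0.1, -0.0, 0.2]
opening: 0.0426
grip_force: 0.0
t: 4.78
tool_pos: [0.5037, 0.277, 0.063]
tool_rot: [1.685, 1.971, -0.56]
contact_force: [-3.0, 2.9, 6.6]
opening: 0.0154
grip_force: 68.4
t: 4.95
tool_pos: [0.5037, 0.277, 0.063]
tool_rot: [1.685, 1.971, -0.56]
contact_force: [-2.7, 2.9, 5.7]
opening: 0.0154
grip_force: 68.4
```

```bash
python3 -m pendant '[[[-6,0,-8],[0,0,0],0],[[-9,0,-12],[0,0,0],0],[[-12,0,-16],[0,0,0],0],[[-15,0,-20],[0,0,0],0],[[-20,6,-27],[0,0,0],0],[[-20,8,-27],[0,0,0],0],[[-20,8,-27],[0,0,0],0],[[-20,8,-27],[0,0,0],0],[[-20,8,-27],[0,0,0],0],[[-20,8,-27],[0,0,0],0],[[-20,8,-27],[0,0,0],0],[[-20,8,-27],[0,0,0],0]]'; python3 -m pendant '[[[-20,8,-27],[0,0,0],0],[[-20,8,-27],[0,0,0],0],[[-20,8,-27],[0,0,0],0],[[-12,0,-16],[0,0,0],0],[[0,0,0],[0,0,0],0],[[0,0,0],[0,0,0],0],[[0,0,0],[0,0,0],0]]'; python3 -c "
from h import *
snap('wrist','w5');print(get_obs()['tool_pos'],get_obs()['q'])"
python3 -m pendant '[[[-8,20,-10],[0,0,0],0],[[-16,20,-20],[0,0,0],0],[[-16,20,-20],[0,0,0],0],[[-8,20,-10],[0,0,0],0],[[0,0,0],[0,0,0],0],[[0,0,0],[0,0,0],0],[[0,0,0],[0,0,0],0]]'; python3 -c "
from h import *
snap('wrist','w6');snap('top','t2');print(get_obs()['tool_pos'],get_obs()['q'])
a=cv2.imread('pics/w5.png');b=cv2.imread('pics/w6.png')
cv2.imwrite('pics/c3.png',np.vstack([a[100:400],b[100:400]])) "
```

```text
t: 5.95
tool_pos: [0.5634, 0.2868, 0.4021]
tool_rot: [1.686, 1.971, -0.564]
contact_force: [1.2, 1.1, -3.7]
opening: 0.0156
grip_force: 68.5
t: 6.53
tool_pos: [0.5869, 0.2919, 0.5183]
tool_rot: [1.685, 1.973, -0.567]
contact_force: [-0.5, -0.3, -3.5]
opening: 0.0153
grip_force: 68.9
[0.58690604 0.29189347 0.51734614] [ 0.58215426  0.26219543  1.00585344 -0.67357216  2.06985469  0.15153083]
t: 7.17
tool_pos: [0.6666, 0.3026, 0.5941]
tool_rot: [1.684, 1.973, -0.57]
contact_force: [-0.0, -0.6, -2.9]
opening: 0.0152
grip_force: 69.6
[0.66583325 0.30242529 0.59566821] [ 0.53852651  0.51285273  0.55664974 -0.75712854  2.19237001 -0.03707786]
```

View pics/c3.png

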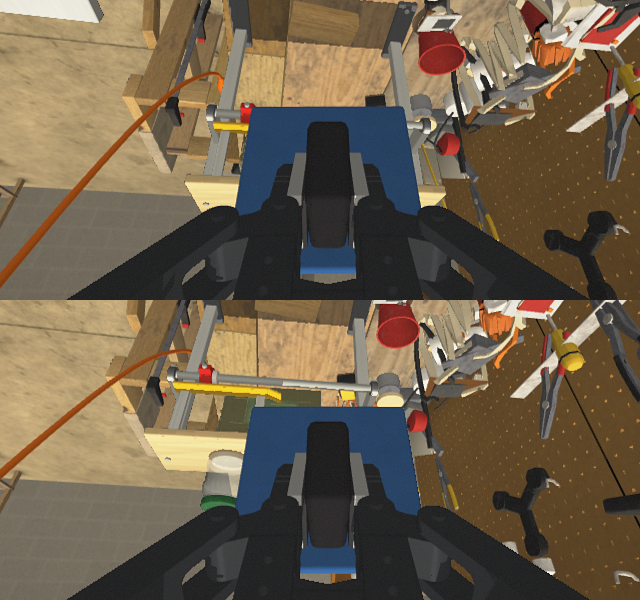

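Both views show the rail: in w6 from (172,174) to (395,184) with the red stop at (206,174), and in w5 with its ends at (212,216) and (432,226). I'll zoom in.

Run:
```python
import cv2,numpy as np
a=cv2.imread('pics/w5.png')[195:240,195:445];b=cv2.imread('pics/w6.png')[160:215,160:410]
f=lambda i:cv2.resize(i,None,fx=3.2,fy=3.2,interpolation=cv2.INTER_CUBIC)
c=cv2.imread('pics/w6.png')[160:205,165:290]
o=np.vstack([f(a),f(b),cv2.resize(c,(800,288),interpolation=cv2.INTER_CUBIC)[:,:,:]]);print(o.shape,f(a).shape,f(b).shape);cv2.imwrite('pics/c4.png',o[:600])
```

```text
(608, 800, 3) (144, 800, 3) (176, 800, 3)
```

View pics/c4.png

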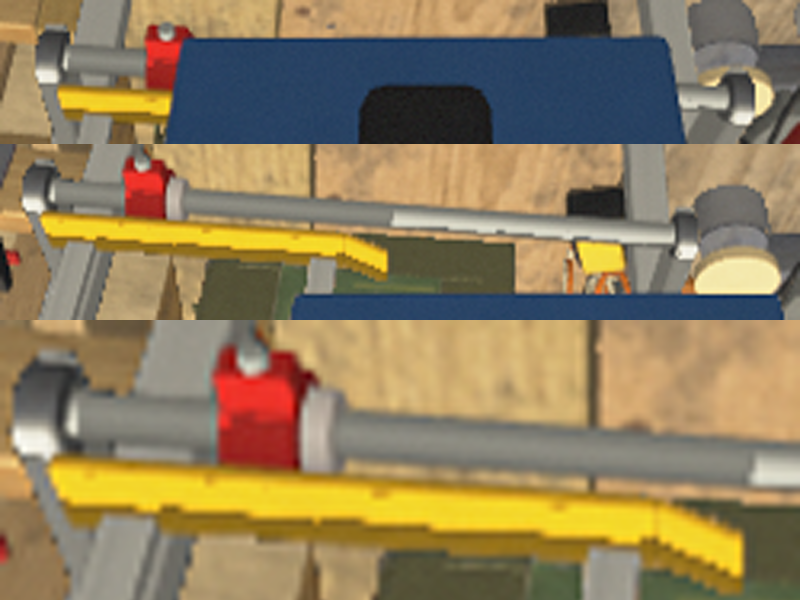

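Run:
```python
from h import *
M=optics.camera_model('wrist');m5,m6=[dict(M,cam_to_world=np.load(f'pics/{f}.npy')) for f in('w5','w6')]
A=lambda x,y:(m5,195+x/3.2,195+y/3.2);B=lambda x,y:(m6,160+x/3.2,160+(y-144)/3.2);C=lambda x,y:(m6,165+x/6.4,160+(y-320)/6.4)
n,e=tri(A(72,59),B(55,193));print('near',n.round(4),e)
f,e=tri(A(728,97),B(676,232));print('far',f.round(4),e)
print('on z=.28:',plane(*A(72,59),.28).round(4),plane(*B(55,193),.28).round(4),plane(*A(728,97),.28).round(4),plane(*B(676,232),.28).round(4))
n=(plane(*A(72,59),.28)+plane(*B(55,193),.28))/2;f=(plane(*A(728,97),.28)+plane(*B(676,232),.28))/2
d=f-n;L=np.linalg.norm(d);u=d/L;mid=(n+f)/2-u*.0225;print('L',L,'yaw',np.degrees(np.arctan2(u[1],u[0])),'u',u.round(4),'mid',mid.round(4), 'n,f param',(n-mid)@u,(f-mid)@u)
def par(m,a,b,off=np.zeros(3)):
    o,r=ray(m,a,b);w=mid+off-o;k=np.cross(u,r);return np.linalg.det([-w,r,k])/(k@k)
print('collar near',par(*C(217,420)),'far',par(*C(302,430)),'sleeve end',par(*C(345,432)))
off=np.array([0,.012,.010])
print('surf: near',par(*C(217,420),off),'far',par(*C(302,430),off),'sleeve',par(*C(345,432),off),'mouth',par(*C(745,560),np.array([0,0,.03])))
T=optics.camera_model('top');print('top far/near',plane(T,393.3,136.7,.28),plane(T,393.3,251,.28))
```

```text
near [ 0.4637 -0.0363  0.2854] [1.0, 1.0]
far [ 0.7932 -0.0231  0.2811] [0.4, 0.4]
on z=.28: [ 0.4627 -0.0434  0.28  ] [ 0.4602 -0.0445  0.28  ] [ 0.7941 -0.0255  0.28  ] [ 0.7938 -0.024   0.28  ]
L 0.33305909265967115 yaw 3.313918538666554 u [0.9983 0.0578 0.    ] mid [ 0.6052 -0.0356  0.28  ] n,f param -0.14402954632983564 0.18902954632983557
collar near -0.10923931946858961 far -0.08698247217776561 sleeve end -0.0757115968890414
surf: near -0.10546372574105885 far -0.08377281847819615 sleeve -0.07278839083679653 mouth 0.03343296888109241
top far/near [ 0.81017138 -0.02165104  0.28      ] [ 0.45647658 -0.03847631  0.28      ]
```

```bash
cat >> h.py <<'E'
MID=np.array([.605,-.033,.28]);YAW=np.radians(2.8)
U=np.array([np.cos(YAW),np.sin(YAW),0]);XR=np.array([np.sin(YAW),-np.cos(YAW),0])
def target(yr,dx,dz,th=np.radians(37)):
    Rt=toolR(YAW,th); return MID+yr*U+(dx-.032)*XR+np.array([0,0,dz-.100])+.019*Rt[:,2],Rt
E
python3 - <<'E'
from h import *
p,Rt=target(.112,-.08,.047);print(p);rel(p,Rt)
E
```

```text
[0.71195369 0.07291663 0.21182593]
turn [0.063 0.001 0.088] ang 0.108 | shift now [ 44.7  10.9 447.2] | shift after turn [ 46.1  34.9 445.9] t 7.27 q [ 0.54  0.51  0.56 -0.76  2.19 -0.04] F [ 0.1 -0.  -2.8]
```

```bash
python3 -m pendant '[[[0,0,0],[0.0315,0,0.044],0],[[0,0,0],[0.0315,0,0.044],0],[[4,3,20],[0,0,0],0],[[4,3,36],[0,0,0],0],[[4,3,36],[0,0,0],0],[[4,3,36],[0,0,0],0],[[4,3,36],[0,0,0],0],[[4,3,36],[0,0,0],0],[[4,3,36],[0,0,0],0],[[4,3,36],[0,0,0],0],[[4,3,36],[0,0,0],0],[[4,3,36],[0,0,0],0]]'; python3 -m pendant '[[[4,3,30],[0,0,0],0],[[2,2,25],[0,0,0],0],[[0,0,18],[0,0,0],0],[[0,0,8],[0,0,0],0],[[0,0,0],[0,0,0],0],[[0,0,0],[0,0,0],0],[[0,0,0],[0,0,0],0]]'; python3 -c "
from h import *
p,Rt=target(.112,-.08,.047);rel(p,Rt);
snap('top','t3');snap('scene','s3');snap('wrist','w7')
a=cv2.imread('pics/t3.png')[110:300,340:460];b=cv2.imread('pics/s3.png')[150:340,270:430];f=lambda i:cv2.resize(i,None,fx=2.85,fy=2.85,interpolation=2)
cv2.imwrite('pics/c5.png',np.hstack([f(a),f(b)]))"
```

```text
t: 8.27
tool_pos: [0.7042, 0.1281, 0.2967]
tool_rot: [1.8, 1.888, -0.599]
contact_force: [0.9, -0.4, -2.1]
opening: 0.0151
grip_force: 69.6
t: 8.85
tool_pos: [0.7136, 0.0861, 0.2324]
tool_rot: [1.8, 1.886, -0.595]
contact_force: [-0.2, 1.1, -2.5]
opening: 0.015
grip_force: 69.5
turn [ 0.005 -0.001 -0.004] ang 0.006 | shift now [ 1.9 -2.4 24.3] | shift after turn [ 1.9 -2.3 24.3] t 8.85 q [ 0.25  0.37  1.34 -0.63  1.57  0.25] F [-0.2  1.1 -2.5]
```

View pics/c5.png

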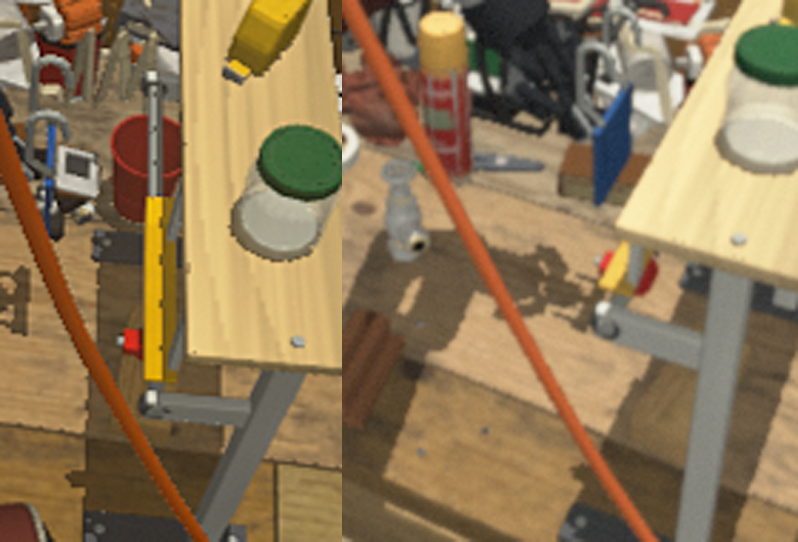

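The top crop shows both hooks clear of the rail, with apexes near (50,57) and (48,113), and the rail at x≈152. I'll check the hook position against the prediction and plan the remaining approach.

Run:
```python
from h import *
T=optics.camera_model('top');o=get_obs()
Rt=toolR(YAW,np.radians(37));g=np.array(o['tool_pos'])-.019*Rt[:,2]
H=g+.032*XR+np.array([0,0,.1])
for s in(-1,1):
    P=H+s*.032*U+[0,0,.015]; u,v=proj(T,P); print('pred apex crop px',round((u-340)*2.85),round((v-110)*2.85),P.round(3))
    P=H+s*.032*U+.018*XR+[0,0,-.024]; u,v=proj(T,P); print('pred lip crop px',round((u-340)*2.85),round((v-110)*2.85))
print('H rel rail',((H-MID)@U).round(4),((H-MID)@XR).round(4),H[2]-.28)
for yr in(.195,.11,.04): u,v=proj(T,MID+yr*U);print('rail',yr,round((u-340)*2.85),round((v-110)*2.85))
```

```text
pred apex crop px 59 109 [0.683 0.064 0.362]
pred lip crop px 76 139
pred apex crop px 62 54 [0.747 0.067 0.362]
pred lip crop px 78 85
H rel rail 0.1145 -0.0931 0.06733703579333539
rail 0.195 153 84
rail 0.11 153 153
rail 0.04 154 214
```

```bash
python3 -m pendant '[[[6,0,8],[0.005,0,-0.004],0],[[6,0,8],[0,0,0],0],[[-8,0,6],[0,0,0],0],[[-12,0,9],[0,0,0],0],[[-12,0,9],[0,0,0],0],[[-12,0,9],[0,0,0],0],[[-8,0,6],[0,0,0],0],[[-6,0,4.5],[0,0,0],0],[[0,0,0],[0,0,0],0],[[0,0,0],[0,0,0],0],[[0,0,0],[0,0,0],0]]'
cat >> h.py <<'E'
def where(lean=.032):
    o=get_obs();Rt=R.from_rotvec(o['tool_rot']).as_matrix();g=np.array(o['tool_pos'])-.019*Rt[:,2];H=g+lean*XR+np.array([0,0,.1])-MID
    F=np.array(o['contact_force']);print('yr,dx,dz mm',(1000*np.array([H@U,H@XR,H[2]])).round(1),'F along rail,x,z',np.round([F@U,F@XR,F[2]],1),'tq',np.round(o['wrist_torque'],2),'t',round(o['t'],2)); rel(o['tool_pos'],toolR(YAW,np.radians(37)))
E
python3 -c "
from h import *
where()"
```

```text
t: 9.92
tool_pos: [0.7167, 0.013, 0.2104]
tool_rot: [1.8, 1.891, -0.605]
contact_force: [-0.7, -0.6, -3.6]
opening: 0.0154
grip_force: 69.6
yr,dx,dz mm [113.9 -19.9  45.6] F along rail,x,z [-0.7  0.6 -3.6] tq [ 0.64  0.01 -0.03] t 9.92
turn [-0.003 -0.001  0.001] ang 0.003 | shift now [0. 0. 0.] | shift after turn [0. 0. 0.] t 9.92 q [ 0.15  0.35  1.4  -0.64  1.49  0.19] F [-0.7 -0.6 -3.6]
```

```bash
python3 -m pendant '[[[-4.8,0,3.6],[0,0,0],0],[[-4.8,0,3.6],[0,0,0],0],[[-4.8,0,3.6],[0,0,0],0],[[0,0,0],[0,0,0],0],[[0,0,0],[0,0,0],0]]'>/dev/null; python3 -c "
from h import *
where()"; python3 -m pendant '[[[-1.6,0,1.2],[0,0,0],0],[[-1.6,0,1.2],[0,0,0],0],[[0,0,0],[0,0,0],0],[[0,0,0],[0,0,0],0]]'>/dev/null; python3 -c "
from h import *
where()"
```

```text
yr,dx,dz mm [113.8  -1.2  45.5] F along rail,x,z [ 0.3  0.7 -3.3] tq [0.67 0.04 0.02] t 10.33
turn [-0.004 -0.     0.001] ang 0.004 | shift now [0. 0. 0.] | shift after turn [0. 0. 0.] t 10.33 q [ 0.12  0.34  1.41 -0.65  1.47  0.17] F [ 0.3 -0.7 -3.3]
yr,dx,dz mm [113.8   2.4  45.6] F along rail,x,z [ 0.3  0.7 -3.6] tq [ 0.69  0.04 -0.02] t 10.67
turn [-0.003 -0.     0.001] ang 0.003 | shift now [0. 0. 0.] | shift after turn [0. 0. 0.] t 10.67 q [ 0.12  0.34  1.42 -0.65  1.47  0.17] F [ 0.4 -0.7 -3.6]
```

```bash
python3 -m pendant '[[[-1.6,0,1.2],[0,0,0],0],[[0,0,0],[0,0,0],0],[[0,0,0],[0,0,0],0]]'>/dev/null; python3 -c "
from h import *
where()"; python3 -m pendant '[[[-1.6,0,1.2],[0,0,0],0],[[0,0,0],[0,0,0],0],[[0,0,0],[0,0,0],0]]'>/dev/null; python3 -c "
from h import *
where()"
```

```text
yr,dx,dz mm [113.8   4.4  45.5] F along rail,x,z [-0.3 -0.3 -3. ] tq [ 0.68  0.03 -0.05] t 10.92
turn [-0.003 -0.     0.001] ang 0.003 | shift now [0. 0. 0.] | shift after turn [0. 0. 0.] t 10.92 q [ 0.11  0.34  1.42 -0.65  1.47  0.16] F [-0.3  0.3 -3. ]
yr,dx,dz mm [113.8   6.5  45.5] F along rail,x,z [ 0.3 -0.3 -3.2] tq [0.73 0.04 0.  ] t 11.17
turn [-0.003 -0.     0.001] ang 0.003 | shift now [0. 0. 0.] | shift after turn [0. 0. 0.] t 11.17 q [ 0.11  0.34  1.42 -0.65  1.46  0.16] F [ 0.3  0.3 -3.2]
```

```bash
for i in 1; do python3 -m pendant '[[[-1.6,0,1.2],[0,0,0],0],[[0,0,0],[0,0,0],0],[[0,0,0],[0,0,0],0]]'>/dev/null; python3 -c "
from h import *
where()"; done; python3 -m pendant '[[[-1.2,0,0.9],[0,0,0],0],[[0,0,0],[0,0,0],0],[[0,0,0],[0,0,0],0]]'>/dev/null; python3 -c "
from h import *
where()"
```

```text
yr,dx,dz mm [113.8   8.5  45.6] F along rail,x,z [-0.5  0.  -3.9] tq [ 0.73  0.02 -0.  ] t 11.42
turn [-0.003 -0.     0.001] ang 0.003 | shift now [0. 0. 0.] | shift after turn [0. 0. 0.] t 11.42 q [ 0.11  0.34  1.42 -0.65  1.46  0.16] F [-0.5 -0.  -3.9]
yr,dx,dz mm [113.8  10.   45.6] F along rail,x,z [-0.6 -0.3 -3.2] tq [ 0.7   0.04 -0.02] t 11.67
turn [-0.003 -0.     0.001] ang 0.003 | shift now [0. 0. 0.] | shift after turn [0. 0. 0.] t 11.67 q [ 0.11  0.34  1.42 -0.65  1.46  0.16] F [-0.6  0.3 -3.2]
```

```bash
python3 -m pendant '[[[-1.2,0,0.9],[0,0,0],0],[[0,0,0],[0,0,0],0],[[0,0,0],[0,0,0],0]]'>/dev/null; python3 -c "
from h import *
where()"
```

```text
yr,dx,dz mm [113.8  11.5  45.6] F along rail,x,z [-0.9  0.1 -3.2] tq [0.69 0.06 0.  ] t 11.92
turn [-0.003 -0.     0.001] ang 0.003 | shift now [0. 0. 0.] | shift after turn [0. 0. 0.] t 11.92 q [ 0.11  0.34  1.42 -0.65  1.46  0.16] F [-0.9 -0.1 -3.2]
```

Run:
```python
from h import *
T=optics.camera_model('top');im,_=snap('top','t4');a=cv2.imread('pics/t4.png').astype(int);b=cv2.imread('pics/t2.png').astype(int)
d=(np.abs(a-b).sum(2)>60)
for v in range(118,205,1):
    print(v,''.join('B' if (a[v,u,0]>a[v,u,2]+40 and a[v,u,0]>a[v,u,1]+20) else '#' if d[v,u] else '.' for u in range(365,415)))
o=get_obs();Rt=R.from_rotvec(o['tool_rot']).as_matrix();g=np.array(o['tool_pos'])-.019*Rt[:,2]
for lean in (.03,.02):
  H=g+lean*XR+np.array([0,0,.1])
  for s in(-1,1):
    for n,dx,dz in(('apex',0,.015),('legtop',-.015,-.004),('legbot',-.015,-.054),('lip',.018,-.024)): print(lean,s,n,np.round(proj(T,H+s*.032*U+dx*XR+[0,0,dz]),1))
for yr in(.15,.11,.08,.04): print('rail',np.round(proj(T,MID+yr*U),1))
```

```text
118 ..................................................
119 ..................................................
120 ..................................................
121 ..................................................
122 ..................................................
123 ..................................................
124 ..................................................
125 ..................................................
126 ..................................................
127 ..................................................
128 ..................................................
129 ..................................................
130 ..................................................
131 ..................................................
132 ..................................................
133 ..................................................
134 ..................................................
135 ##................................................
136 ###...............................................
137 ###...............................................

[... 3496 characters left out ...]
.......................
202 ..................................................
203 ..................................................
204 ..................................................
0.03 -1 apex [401.4 157.3]
0.03 -1 legtop [394.1 161.7]
0.03 -1 legbot [391.2 173.9]
0.03 -1 lip [405.9 167.7]
0.03 1 apex [401.1 138.2]
0.03 1 legtop [394.1 142.7]
0.03 1 legbot [391.3 155.1]
0.03 1 lip [405.5 148.7]
0.02 -1 apex [397.3 157. ]
0.02 -1 legtop [390.1 161.4]
0.02 -1 legbot [387.4 173.5]
0.02 -1 lip [402.  167.4]
0.02 1 apex [397.2 137.9]
0.02 1 legtop [390.2 142.4]
0.02 1 legbot [387.5 154.8]
0.02 1 lip [401.7 148.4]
rail [393.8 152. ]
rail [393.8 163.6]
rail [393.9 172.6]
rail [393.9 185. ]
```

```bash
python3 -m pendant '[[[-1.2,0,0.9],[0,0,0],0],[[0,0,0],[0,0,0],0],[[0,0,0],[0,0,0],0]]'>/dev/null; python3 -c "
from h import *
where()"
```

```text
yr,dx,dz mm [113.9  12.6  45.5] F along rail,x,z [-0.1 -0.8 -4.2] tq [ 0.8   0.01 -0.05] t 12.22
turn [-0.003 -0.001  0.001] ang 0.003 | shift now [0. 0. 0.] | shift after turn [0. 0. 0.] t 12.22 q [ 0.1   0.34  1.42 -0.65  1.46  0.15] F [-0.1  0.8 -4.2]
```

```bash
python3 -m pendant '[[[-1.2,0,0.9],[0,0,0],0],[[0,0,0],[0,0,0],0],[[0,0,0],[0,0,0],0]]'>/dev/null; python3 -c "
from h import *
where()"
```

```text
yr,dx,dz mm [113.9  13.   45.5] F along rail,x,z [ 0.1 -6.8 -3.6] tq [ 1.13  0.06 -0.17] t 12.47
turn [-0.002 -0.002  0.002] ang 0.004 | shift now [0. 0. 0.] | shift after turn [0. 0. 0.] t 12.47 q [ 0.1   0.34  1.42 -0.65  1.46  0.15] F [-0.2  6.8 -3.6]
```

```bash
python3 -m pendant '[[[3.2,0,-2.4],[0,0,0],0],[[0,0,0],[0,0,0],0],[[0,0,0],[0,0,0],0]]'>/dev/null; python3 -c "
from h import *
where()"; python3 -m pendant '[[[3,0,4],[0,0,0],0],[[3,0,4],[0,0,0],0],[[3,0,4],[0,0,0],0],[[3,0,4],[0,0,0],0],[[0,0,0],[0,0,0],0],[[0,0,0],[0,0,0],0]]'>/dev/null; python3 -c "
from h import *
where()"
```

```text
yr,dx,dz mm [113.8  10.5  45.6] F along rail,x,z [ 0.8  0.1 -2.7] tq [ 0.68  0.03 -0.01] t 12.72
turn [-0.003  0.     0.002] ang 0.004 | shift now [0. 0. 0.] | shift after turn [0. 0. 0.] t 12.72 q [ 0.11  0.34  1.42 -0.65  1.46  0.16] F [ 0.8 -0.1 -2.7]
yr,dx,dz mm [113.3  10.6  24.5] F along rail,x,z [-0.2 -0.5 -2.8] tq [0.67 0.04 0.01] t 13.22
turn [-0.005  0.     0.002] ang 0.005 | shift now [0. 0. 0.] | shift after turn [0. 0. 0.] t 13.22 q [ 0.11  0.35  1.43 -0.65  1.44  0.18] F [-0.3  0.5 -2.8]
```

```bash
python3 -m pendant '[[[3,0,4],[0,0,0],0],[[3,0,4],[0,0,0],0],[[3,0,4],[0,0,0],0],[[0,0,0],[0,0,0],0],[[0,0,0],[0,0,0],0]]'>/dev/null; python3 -c "
from h import *
where()"
```

```text
yr,dx,dz mm [113.3  10.5   9.7] F along rail,x,z [-0.6  0.9 -3.4] tq [0.65 0.04 0.  ] t 13.63
turn [-0.004  0.     0.002] ang 0.005 | shift now [0. 0. 0.] | shift after turn [0. 0. 0.] t 13.63 q [ 0.11  0.37  1.44 -0.65  1.42  0.19] F [-0.6 -0.9 -3.4]
```

```bash
python3 -m pendant '[[[1.5,0,2],[0,0,0],0],[[1.5,0,2],[0,0,0],0],[[0,0,0],[0,0,0],0],[[0,0,0],[0,0,0],0]]'>/dev/null; python3 -c "
from h import *
where()"; python3 -m pendant '[[[1.2,0,1.6],[0,0,0],0],[[0,0,0],[0,0,0],0],[[0,0,0],[0,0,0],0]]'>/dev/null; python3 -c "
from h import *
where()"
```

```text
yr,dx,dz mm [113.6  10.4   5.4] F along rail,x,z [ 0.2  0.1 -2.3] tq [0.75 0.07 0.02] t 13.97
turn [-0.003 -0.     0.002] ang 0.004 | shift now [0. 0. 0.] | shift after turn [0. 0. 0.] t 13.97 q [ 0.11  0.37  1.45 -0.65  1.41  0.19] F [ 0.2 -0.  -2.3]
yr,dx,dz mm [113.6  10.5   3.5] F along rail,x,z [ 0.6  0.5 -2.8] tq [ 0.7   0.01 -0.06] t 14.22
turn [-0.003 -0.     0.001] ang 0.004 | shift now [0. 0. 0.] | shift after turn [0. 0. 0.] t 14.22 q [ 0.11  0.37  1.45 -0.65  1.41  0.2 ] F [ 0.7 -0.5 -2.8]
```

```bash
python3 -m pendant '[[[1.2,0,1.6],[0,0,0],0],[[0,0,0],[0,0,0],0],[[0,0,0],[0,0,0],0]]'>/dev/null; python3 -c "
from h import *
where()"
```

```text
yr,dx,dz mm [114.2  10.6   2.7] F along rail,x,z [-0.3 -0.3  0.9] tq [ 0.29 -0.09 -0.01] t 14.47
turn [-0.002  0.001  0.   ] ang 0.002 | shift now [0. 0. 0.] | shift after turn [0. 0. 0.] t 14.47 q [ 0.11  0.37  1.45 -0.66  1.41  0.2 ] F [-0.3  0.3  0.9]
```

```bash
python3 -m pendant '[[[0,0,0],[0,0,0],0.22],[[0,0,0],[0,0,0],0.3],[[0,0,0],[0,0,0],0.35],[[0,0,0],[0,0,0],0.35],[[0,0,0],[0,0,0],0.35],[[0,0,0],[0,0,0],0.35],[[0,0,0],[0,0,0],0.35],[[0,0,0],[0,0,0],0.35]]'
cat > cmpr.py <<'E'
from h import *
import sys
T=optics.camera_model('top');im,_=snap('top',sys.argv[1]);a=cv2.imread(f'pics/{sys.argv[1]}.png').astype(int);b=cv2.imread('pics/t2.png').astype(int)
d=(np.abs(a-b).sum(2)>60);r0,r1=int(sys.argv[2]),int(sys.argv[3])
for v in range(r0,r1): print(v,''.join('#' if d[v,u] else '.' for u in range(380,410)))
E
python3 cmpr.py t5 140 180; python3 -c "
from h import *
where()"
```

```text
t: 15.13
tool_pos: [0.718, -0.0173, 0.1664]
tool_rot: [1.8, 1.891, -0.606]
contact_force: [0.1, 0.6, -1.7]
opening: 0.03
grip_force: 0.0
140 ..............................
141 ..............................
142 ..............................
143 ..............................
144 ..............................
145 ..............................
146 ..............................
147 ..............................
148 ..............................
149 ...........###................
150 .........####.....#...........
151 ........####.##..###..........
152 ........###.##...####.........
153 .......####.......###.........
154 .......###.........##.........
155 .......###.........###........
156 .......###.........###........
157 .......###.........###........
158 .......##..........###........
159 .......##...........#.........
160 ......###.....................
161 ......###.....................
162 ......###.....................
163 ......###.....................
164 ......##......................
165 ......###.....................
166 ......#####...................
167 .......#####.#................
168 .........####.##.#............
169 ........#####..#.###..........
170 ........####.##..####.........
171 ........#######..####.........
172 .......#####......####........
173 ##.....#####.......###........
174 ###....###.#.......###........
175 ####...###.#.......##.........
176 #.###..##.#........##.........
177 ...######.##.......##.........
178 ..#######.#...................
179 .....####.#...................
yr,dx,dz mm [113.7  10.5   1.5] F along rail,x,z [ 0.3 -0.2 -0.4] tq [0.3  0.02 0.  ] t 15.18
turn [-0.003 -0.     0.001] ang 0.004 | shift now [0. 0. 0.] | shift after turn [0. 0. 0.] t 15.18 q [ 0.11  0.37  1.45 -0.65  1.41  0.2 ] F [ 0.3  0.2 -0.4]
```

Both hooks straddle the rail (columns 387–402, rail at 393.5) and the weight is off the gripper. I'll regrip at the natural lean.

```bash
python3 -m pendant '[[[0,0,0],[0,0,0],0.2],[[0,0,0],[0,0,0],0],[[0,0,0],[0,0,0],0],[[0,0,0],[0,0,0],0],[[0,0,0],[0,0,0],0]]' 40; python3 -c "
from h import *
where()"; python3 -m pendant '[[[-0.9,0,-1.2],[0,0,0],0],[[0,0,0],[0,0,0],0],[[0,0,0],[0,0,0],0]]'; python3 -c "
from h import *
where()"
```

```text
t: 15.6
tool_pos: [0.7179, -0.0175, 0.1664]
tool_rot: [1.801, 1.891, -0.606]
contact_force: [-1.4, -1.2, 0.7]
opening: 0.0158
grip_force: 41.7
yr,dx,dz mm [113.6  10.6   1.6] F along rail,x,z [-1.5  1.2  0.7] tq [ 0.21 -0.05 -0.04] t 15.6
turn [-0.003 -0.     0.001] ang 0.004 | shift now [0. 0. 0.] | shift after turn [0. 0. 0.] t 15.6 q [ 0.11  0.37  1.45 -0.65  1.41  0.2 ] F [-1.4 -1.2  0.7]
t: 15.85
tool_pos: [0.7176, -0.0171, 0.1668]
tool_rot: [1.801, 1.893, -0.606]
contact_force: [0.8, -0.3, -2.8]
opening: 0.0155
grip_force: 41.3
yr,dx,dz mm [113.3  10.2   2. ] F along rail,x,z [ 0.8  0.4 -2.8] tq [ 0.65  0.02 -0.02] t 15.85
turn [-0.004 -0.001  0.002] ang 0.005 | shift now [0. 0. 0.] | shift after turn [0. 0. 0.] t 15.85 q [ 0.11  0.37  1.45 -0.65  1.41  0.2 ] F [ 0.8 -0.3 -2.8]
```

```bash
python3 -m pendant '[[[-0.4,0,-0.6],[0,0,0],0],[[0,-3,0],[0,0,0],0],[[0,-5,0],[0,0,0],0],[[0,-6,0],[0,0,0],0],[[0,-6,0],[0,0,0],0],[[0,-6,0],[0,0,0],0],[[0,-6,0],[0,0,0],0],[[0,-5,0],[0,0,0],0],[[0,-3,0],[0,0,0],0],[[0,0,0],[0,0,0],0],[[0,0,0],[0,0,0],0]]' >/dev/null; python3 -c "
from h import *
where()"
```

```text
yr,dx,dz mm [73.6 10.4  4.1] F along rail,x,z [ 0.2 -0.  -2.7] tq [ 0.7   0.03 -0.01] t 16.77
turn [-0.003 -0.     0.001] ang 0.003 | shift now [0. 0. 0.] | shift after turn [0. 0. 0.] t 16.77 q [ 0.11  0.29  1.55 -0.66  1.4   0.21] F [ 0.2  0.1 -2.7]
```

```bash
python3 -m pendant '[[[0.4,0,0.6],[0,0,0],0],[[0,-3,0],[0,0,0],0],[[0,-5,0],[0,0,0],0],[[0,-6,0],[0,0,0],0],[[0,-6,0],[0,0,0],0],[[0,-6,0],[0,0,0],0],[[0,-6,0],[0,0,0],0],[[0,-5,0],[0,0,0],0],[[0,-3,0],[0,0,0],0],[[0,0,0],[0,0,0],0],[[0,0,0],[0,0,0],0]]' >/dev/null; python3 -c "
from h import *
where()"
```

```text
yr,dx,dz mm [33.6 10.4  3.5] F along rail,x,z [ 0.9  0.2 -3.6] tq [0.67 0.01 0.  ] t 17.68
turn [-0.003 -0.     0.001] ang 0.003 | shift now [0. 0. 0.] | shift after turn [0. 0. 0.] t 17.68 q [ 0.11  0.2   1.66 -0.66  1.38  0.22] F [ 0.9 -0.2 -3.6]
```

Free so far. Another 40 mm.

```bash
python3 -m pendant '[[[0,-3,0],[0,0,0],0],[[0,-5,0],[0,0,0],0],[[0,-6,0],[0,0,0],0],[[0,-6,0],[0,0,0],0],[[0,-6,0],[0,0,0],0],[[0,-6,0],[0,0,0],0],[[0,-5,0],[0,0,0],0],[[0,-3,0],[0,0,0],0],[[0,0,0],[0,0,0],0],[[0,0,0],[0,0,0],0]]' >/dev/null; python3 -c "
from h import *
where()"; python3 -m pendant '[[[0,-4,0],[0,0,0],0],[[0,-5,0],[0,0,0],0],[[0,-5,0],[0,0,0],0],[[0,-5,0],[0,0,0],0],[[0,-4,0],[0,0,0],0],[[0,-2,0],[0,0,0],0],[[0,0,0],[0,0,0],0],[[0,0,0],[0,0,0],0]]' >/dev/null; python3 -c "
from h import *
where()"
```

```text
yr,dx,dz mm [-6.3 10.3  3.6] F along rail,x,z [ 1.4  0.3 -3.4] tq [0.66 0.03 0.04] t 18.52
turn [-0.003 -0.     0.001] ang 0.003 | shift now [0. 0. 0.] | shift after turn [0. 0. 0.] t 18.52 q [ 0.12  0.11  1.75 -0.66  1.38  0.23] F [ 1.4 -0.3 -3.4]
yr,dx,dz mm [-31.3  10.3   3.7] F along rail,x,z [ 0.6  0.3 -2.7] tq [0.64 0.06 0.  ] t 19.18
turn [-0.003 -0.     0.001] ang 0.003 | shift now [0. 0. 0.] | shift after turn [0. 0. 0.] t 19.18 q [ 0.12  0.06  1.81 -0.66  1.38  0.24] F [ 0.6 -0.3 -2.7]
```

```bash
python3 -m pendant '[[[0,-2,0],[0,0,0],0],[[0,-2,0],[0,0,0],0],[[0,-2,0],[0,0,0],0],[[0,-2,0],[0,0,0],0],[[0,-2,0],[0,0,0],0],[[0,0,0],[0,0,0],0],[[0,0,0],[0,0,0],0]]' >/dev/null; python3 -c "
from h import *
where()"; python3 -m pendant '[[[0,-1,0],[0,0,0],0],[[0,-1,0],[0,0,0],0],[[0,0,0],[0,0,0],0],[[0,0,0],[0,0,0],0]]' >/dev/null; python3 -c "
from h import *
where()"
```

```text
yr,dx,dz mm [-41.4  10.3   3.6] F along rail,x,z [ 1.2 -0.6 -4. ] tq [ 0.67  0.01 -0.04] t 19.77
turn [-0.003 -0.     0.001] ang 0.003 | shift now [0. 0. 0.] | shift after turn [0. 0. 0.] t 19.77 q [ 0.12  0.04  1.84 -0.66  1.38  0.24] F [ 1.1  0.7 -4. ]
yr,dx,dz mm [-43.3  10.3   3.6] F along rail,x,z [-0.1  0.4 -3.4] tq [ 0.69 -0.04  0.04] t 20.1
turn [-0.003 -0.     0.001] ang 0.003 | shift now [0. 0. 0.] | shift after turn [0. 0. 0.] t 20.1 q [ 0.12  0.03  1.84 -0.66  1.38  0.24] F [-0.1 -0.4 -3.4]
```

```bash
python3 -m pendant '[[[0,-1,0],[0,0,0],0],[[0,0,0],[0,0,0],0],[[0,0,0],[0,0,0],0]]' >/dev/null; python3 -c "
from h import *
where()"; python3 -m pendant '[[[0,-1,0],[0,0,0],0],[[0,0,0],[0,0,0],0],[[0,0,0],[0,0,0],0]]' >/dev/null; python3 -c "
from h import *
where()"
```

```text
yr,dx,dz mm [-44.3  10.4   3.6] F along rail,x,z [ 0.9 -1.3 -4.5] tq [0.69 0.04 0.03] t 20.35
turn [-0.003 -0.     0.001] ang 0.003 | shift now [0. 0. 0.] | shift after turn [0. 0. 0.] t 20.35 q [ 0.12  0.03  1.84 -0.66  1.38  0.24] F [ 0.8  1.3 -4.5]
yr,dx,dz mm [-45.4  10.3   3.6] F along rail,x,z [ 1.1 -0.1 -2.8] tq [ 0.69  0.02 -0.05] t 20.6
turn [-0.003 -0.     0.001] ang 0.003 | shift now [0. 0. 0.] | shift after turn [0. 0. 0.] t 20.6 q [ 0.12  0.03  1.85 -0.66  1.38  0.24] F [ 1.1  0.1 -2.8]
```

```bash
python3 -m pendant '[[[0,-1,0],[0,0,0],0],[[0,0,0],[0,0,0],0],[[0,0,0],[0,0,0],0]]' >/dev/null; python3 -c "
from h import *
where()"; python3 -m pendant '[[[0,-1,0],[0,0,0],0],[[0,0,0],[0,0,0],0],[[0,0,0],[0,0,0],0]]' >/dev/null; python3 -c "
from h import *
where()"
```

```text
yr,dx,dz mm [-46.3  10.3   3.6] F along rail,x,z [ 0.5 -0.1 -4.2] tq [ 0.67 -0.02  0.11] t 20.85
turn [-0.003 -0.     0.001] ang 0.003 | shift now [0. 0. 0.] | shift after turn [0. 0. 0.] t 20.85 q [ 0.12  0.02  1.85 -0.66  1.38  0.24] F [ 0.5  0.1 -4.2]
yr,dx,dz mm [-47.4  10.3   3.6] F along rail,x,z [ 0.5  0.  -2.7] tq [0.64 0.01 0.05] t 21.1
turn [-0.003 -0.     0.001] ang 0.003 | shift now [0. 0. 0.] | shift after turn [0. 0. 0.] t 21.1 q [ 0.12  0.02  1.85 -0.66  1.38  0.24] F [ 0.5  0.  -2.7]
```

```bash
python3 -m pendant '[[[0,-1,0],[0,0,0],0],[[0,0,0],[0,0,0],0],[[0,0,0],[0,0,0],0]]' >/dev/null; python3 -c "
from h import *
where()"; python3 -m pendant '[[[0,-1,0],[0,0,0],0],[[0,0,0],[0,0,0],0],[[0,0,0],[0,0,0],0]]' >/dev/null; python3 -c "
from h import *
where()"
```

```text
yr,dx,dz mm [-48.3  10.3   3.6] F along rail,x,z [-0.6  0.4 -2.8] tq [0.68 0.03 0.02] t 21.35
turn [-0.003 -0.     0.001] ang 0.003 | shift now [0. 0. 0.] | shift after turn [0. 0. 0.] t 21.35 q [ 0.12  0.02  1.85 -0.66  1.38  0.24] F [-0.6 -0.4 -2.8]
yr,dx,dz mm [-49.1  10.3   3.6] F along rail,x,z [ 2.4  0.6 -4.5] tq [ 0.8  -0.1   0.22] t 21.6
turn [-0.002 -0.     0.002] ang 0.003 | shift now [0. 0. 0.] | shift after turn [0. 0. 0.] t 21.6 q [ 0.12  0.02  1.86 -0.66  1.38  0.24] F [ 2.4 -0.4 -4.5]
```

```bash
python3 -m pendant '[[[0,-0.5,0],[0,0,0],0],[[0,0,0],[0,0,0],0],[[0,0,0],[0,0,0],0]]' >/dev/null; python3 -c "
from h import *
where()"; python3 -m pendant '[[[0.9,0,1.2],[0,0,0],0],[[0,0,0],[0,0,0],0],[[0,0,0],[0,0,0],0]]' >/dev/null; python3 -c "
from h import *
where()"
```

```text
yr,dx,dz mm [-49.4  10.2   3.6] F along rail,x,z [ 5.1 -0.5 -5.2] tq [ 0.93 -0.12  0.58] t 21.85
turn [-0.002 -0.001  0.002] ang 0.003 | shift now [0. 0. 0.] | shift after turn [0. 0. 0.] t 21.85 q [ 0.12  0.02  1.86 -0.66  1.38  0.24] F [ 5.1  0.8 -5.2]
yr,dx,dz mm [-49.4  10.4   2.8] F along rail,x,z [ 4.4  0.5 -2.3] tq [ 0.55 -0.06  0.45] t 22.1
turn [-0.002  0.     0.001] ang 0.002 | shift now [0. 0. 0.] | shift after turn [0. 0. 0.] t 22.1 q [ 0.12  0.02  1.86 -0.66  1.38  0.24] F [ 4.5 -0.3 -2.3]
```

```bash
python3 -m pendant '[[[0.6,0,0.8],[0,0,0],0],[[0,0.4,0],[0,0,0],0],[[0,0,0],[0,0,0],0],[[0,0,0],[0,0,0],0]]' >/dev/null; python3 -c "
from h import *
where()
snap('wrist','w8')"
```

```text
yr,dx,dz mm [-49.2  10.5   1.7] F along rail,x,z [ 2.7 -0.3  1.7] tq [ 0.23 -0.07  0.38] t 22.43
turn [-0.003  0.     0.001] ang 0.003 | shift now [0. 0. 0.] | shift after turn [0. 0. 0.] t 22.43 q [ 0.12  0.02  1.86 -0.66  1.37  0.24] F [2.7 0.4 1.7]
```

```bash
python3 -m pendant '[[[0,0,0],[0,0,0],0.2],[[0,0,0],[0,0,0],0.22],[[0,0,0],[0,0,0],0.26],[[0,0,0],[0,0,0],0.32],[[0,0,0],[0,0,0],0.4],[[0,0,0],[0,0,0],0.4],[[0,0,0],[0,0,0],0.4],[[0,0,0],[0,0,0],0.4],[[0,0,0],[0,0,0],0.4],[[0,0,0],[0,0,0],0.4]]'; python3 -c "
from h import *
where();snap('wrist','w9')
for f in('w8','w9'):
    i=cv2.imread(f'pics/{f}.png').astype(int)
    m=((i[:,:,0]>i[:,:,2]+50)&(i[:,:,0]>i[:,:,1]+25)).astype(np.uint8);n,l,s,c=cv2.connectedComponentsWithStats(m)
    print(f,'blue',[(s[k].tolist(),c[k].round(1).tolist()) for k in range(1,n) if s[k,4]>300])
    m=((i[:,:,2]>i[:,:,0]+90)&(i[:,:,2]>i[:,:,1]+90)).astype(np.uint8);n,l,s,c=cv2.connectedComponentsWithStats(m)
    print(f,'red',[(s[k].tolist()) for k in range(1,n) if s[k,4]>15])
"; python3 cmpr.py t6 190 245
```

```text
t: 23.32
tool_pos: [0.5551, -0.0252, 0.1659]
tool_rot: [1.8, 1.891, -0.606]
contact_force: [0.1, -0.8, -0.3]
opening: 0.0342
grip_force: 0.0
yr,dx,dz mm [-49.4  10.3   1.1] F along rail,x,z [ 0.1  0.8 -0.3] tq [0.26 0.05 0.04] t 23.32
turn [-0.003 -0.     0.001] ang 0.004 | shift now [0. 0. 0.] | shift after turn [0. 0. 0.] t 23.32 q [ 0.12  0.02  1.86 -0.66  1.37  0.24] F [ 0.1 -0.8 -0.3]
w8 blue [([235, 203, 188, 112, 11080], [328.6, 246.8]), ([300, 334, 56, 41, 1458], [327.1, 360.7])]
w8 red [[217, 241, 8, 15, 60], [155, 282, 11, 6, 51], [538, 295, 8, 32, 81], [473, 296, 6, 32, 69], [515, 296, 24, 70, 325], [489, 304, 8, 26, 89], [497, 321, 4, 21, 29], [545, 328, 5, 15, 37], [493, 331, 4, 8, 19], [526, 346, 7, 16, 28], [549, 352, 4, 13, 39]]
w9 blue [([237, 201, 190, 174, 14796], [330.2, 273.9])]
w9 red [[218, 241, 7, 15, 59], [155, 282, 11, 6, 47], [473, 295, 3, 15, 33], [538, 296, 8, 32, 81], [515, 298, 20, 53, 259], [446, 302, 6, 10, 20], [490, 305, 9, 19, 79], [507, 304, 6, 8, 18], [545, 328, 5, 16, 41], [550, 353, 3, 12, 34], [483, 365, 4, 10, 18]]
190 .......................
[... 1197 characters left out ...]

225 #.............................
226 ###...........................
227 ###...........................
228 #.............................
229 ..............................
230 ..............................
231 #.............................
232 ###...........................
233 ###...........................
234 ####..........................
235 #####.........................
236 .####.........................
237 #.###..#......................
238 #######.#.....................
239 ##.######.....................
240 ....#####.....................
241 #.#..####.....................
242 ####..###.....................
243 .####.#####...................
244 .####.###.##..................
```

```bash
cat > pl.py <<'E'
from h import *
im,m=snap('wrist',sys.argv[1]);i=im.astype(float)
# subpixel plate left/right edges on rows 210..240 (blue minus red)
b=i[:,:,2]-i[:,:,0]
L=[];Rr=[]
for v in range(212,236):
    r=b[v]>35; idx=np.where(r[200:460])[0]+200
    L.append(idx[0]);Rr.append(idx[-1])
o=get_obs();Rt=R.from_rotvec(o['tool_rot']).as_matrix()
z=.14
def y(u): 
    O,r=ray(m,u,224); k=((MID-O)@XR-.0)/(r@XR); return ((O+k*r-MID)@U)*1000
print('edges px',np.mean(L),np.mean(Rr),'along-rail mm',round(y(np.mean(L)),2),round(y(np.mean(Rr)),2),'mid',round((y(np.mean(L))+y(np.mean(Rr)))/2,2)); where()
E
python3 -m pendant '[[[0,0,0],[0,0,0],0.4],[[0,0,0],[0,0,0],0.4],[[0,0,0],[0,0,0],0.4],[[0,0,0],[0,0,0],0.4],[[0,0,0],[0,0,0],0.4],[[0,0,0],[0,0,0],0.4]]' >/dev/null; python3 pl.py w10; python3 -m pendant '[[[0,-3,0],[0,0,0],0.4],[[0,-3,0],[0,0,0],0.4],[[0,-1,0],[0,0,0],0.4],[[0,0,0],[0,0,0],0.4],[[0,0,0],[0,0,0],0.4]]' >/dev/null; python3 pl.py w11
```

```text
edges px 248.91666666666666 411.7083333333333 along-rail mm -91.54 -5.28 mid -48.41
yr,dx,dz mm [-49.4  10.3   1.1] F along rail,x,z [-0.1  0.2  0.1] tq [ 0.31  0.02 -0.03] t 23.97
turn [-0.003 -0.     0.001] ang 0.003 | shift now [0. 0. 0.] | shift after turn [0. 0. 0.] t 23.97 q [ 0.12  0.02  1.86 -0.66  1.37  0.24] F [-0.1 -0.2  0.1]
edges px 261.9583333333333 424.7916666666667 along-rail mm -91.73 -5.45 mid -48.59
yr,dx,dz mm [-56.5  10.3   1.2] F along rail,x,z [-0.6  0.2  0.1] tq [ 0.3  -0.   -0.02] t 24.43
turn [-0.003 -0.     0.001] ang 0.003 | shift now [0. 0. 0.] | shift after turn [0. 0. 0.] t 24.43 q [ 0.12  0.    1.87 -0.66  1.37  0.24] F [-0.6 -0.2  0.1]
```

```bash
python3 -m pendant '[[[0,-1,0],[0,0,0],0.4],[[0,-0.5,0],[0,0,0],0.4],[[0,0,0],[0,0,0],0.4],[[0,0,0],[0,0,0],0.4]]' >/dev/null; python3 pl.py w12; python3 -m pendant '[[[0,-0.7,0],[0,0,0],0.4],[[0,0,0],[0,0,0],0.4],[[0,0,0],[0,0,0],0.4]]' >/dev/null; python3 pl.py w13
```

```text
edges px 263.125 425.9583333333333 along-rail mm -92.3 -6.01 mid -49.16
yr,dx,dz mm [-57.7  10.3   1.2] F along rail,x,z [ 0.2  0.4 -0.6] tq [ 0.27 -0.11  0.12] t 24.82
turn [-0.003 -0.     0.001] ang 0.003 | shift now [0. 0. 0.] | shift after turn [0. 0. 0.] t 24.82 q [ 0.12  0.    1.88 -0.66  1.37  0.24] F [ 0.2 -0.4 -0.6]
edges px 262.7083333333333 425.5 along-rail mm -93.09 -6.83 mid -49.96
yr,dx,dz mm [-58.3  10.3   1.4] F along rail,x,z [ 2.2 -0.2 -0.9] tq [ 0.35 -0.28  0.25] t 25.12
turn [-0.002 -0.     0.001] ang 0.003 | shift now [0. 0. 0.] | shift after turn [0. 0. 0.] t 25.12 q [ 0.12 -0.    1.88 -0.66  1.37  0.24] F [ 2.2  0.3 -0.9]
```

```bash
python3 -m pendant '[[[0,-0.7,0],[0,0,0],0.4],[[0,0,0],[0,0,0],0.4],[[0,0,0],[0,0,0],0.4]]' >/dev/null; python3 pl.py w14
```

```text
edges px 261.9166666666667 424.75 along-rail mm -94.15 -7.88 mid -51.01
yr,dx,dz mm [-59.   10.3   1.5] F along rail,x,z [ 4.3  0.3 -0.3] tq [ 0.28 -0.42  0.33] t 25.42
turn [-0.002 -0.     0.001] ang 0.002 | shift now [0. 0. 0.] | shift after turn [0. 0. 0.] t 25.42 q [ 0.12 -0.    1.88 -0.66  1.37  0.25] F [ 4.3 -0.1 -0.3]
```

```bash
python3 -m pendant '[[[0,0.5,0],[0,0,0],0.4],[[0,0.5,0],[0,0,0],0.4],[[0,0.5,0],[0,0,0],0.4],[[0,0.5,0],[0,0,0],0.4],[[0,0.5,0],[0,0,0],0.4],[[0,2,0],[0,0,0],0.4],[[0,4,0],[0,0,0],0.4],[[0,0,0],[0,0,0],0.4],[[0,0,0],[0,0,0],0.4],[[0,0,0],[0,0,0],0.4]]' >/dev/null; python3 pl.py w15
python3 - <<'E'
from h import *
M=optics.camera_model('wrist')
for f in('w8','w9','w10','w15'):
    m=dict(M,cam_to_world=np.load(f'pics/{f}.npy'));i=cv2.imread(f'pics/{f}.png').astype(float);b=i[:,:,0]-i[:,:,2]
    out=[]
    for a,c in((208,222),(222,236)):
        L=[];Q=[]
        for v in range(a,c):
            idx=np.where(b[v,200:460]>35)[0]+200;L.append(idx[0]);Q.append(idx[-1])
        def y(u):
            O,r=ray(m,u,(a+c)/2);k=((MID-O)@XR)/(r@XR);return ((O+k*r-MID)@U)*1000
        out+=[round(y(np.mean(L)),2),round(y(np.mean(Q)),2)]
    print(f,out)
E
```

```text
edges px 251.41666666666666 414.5 along-rail mm -91.68 -5.27 mid -48.48
yr,dx,dz mm [-50.9  10.3   1. ] F along rail,x,z [ 0.1  0.4 -0.1] tq [ 0.26 -0.01 -0.  ] t 26.3
turn [-0.003 -0.     0.001] ang 0.004 | shift now [0. 0. 0.] | shift after turn [0. 0. 0.] t 26.3 q [ 0.12  0.02  1.86 -0.66  1.37  0.24] F [ 0.1 -0.4 -0.1]
w8 [np.float64(-92.0), np.float64(-7.06), np.float64(-91.98), np.float64(-6.98)]
w9 [np.float64(-91.55), np.float64(-5.3), np.float64(-91.55), np.float64(-5.26)]
w10 [np.float64(-91.57), np.float64(-5.28), np.float64(-91.54), np.float64(-5.28)]
w15 [np.float64(-91.69), np.float64(-5.29), np.float64(-91.69), np.float64(-5.29)]
```

```bash
python3 -m pendant '[[[0,2,0],[0,0,0],0.4],[[0,0,-8],[0,0,0],0.4],[[0,0,-15],[0,0,0],0.4],[[0,0,-20],[0,0,0],0.4],[[0,0,-25],[0,0,0],0.4],[[0,0,-25],[0,0,0],0.7],[[0,0,-25],[0,0,0],1],[[0,0,-20],[0,0,0],1],[[0,0,-12],[0,0,0],1],[[0,0,0],[0,0,0],1],[[0,0,0],[0,0,0],1],[[0,0,0],[0,0,0],1]]'
python3 - <<'E'
from h import *
im,m=snap('wrist','w16')
for yr in(-.1055,-.0855,-.0815,-.0775): print(yr,np.round(proj(m,MID+yr*U),1),np.round(proj(m,MID+yr*U-.016*XR),1))
print('tab',np.round(proj(m,MID-.049*U-.035*XR+[0,0,-.1]),1))
i=im.astype(int);k=((i[:,:,0]>i[:,:,1]+70)&(i[:,:,0]>i[:,:,2]+70)).astype(np.uint8);n,l,s,c=cv2.connectedComponentsWithStats(k[:,200:460])
print([(s[j].tolist()) for j in range(1,n) if s[j,4]>20])
E
```

```text
t: 27.3
tool_pos: [0.5512, 0.0645, 0.2844]
tool_rot: [1.8, 1.892, -0.608]
contact_force: [0.3, 0.2, -0.5]
opening: 0.0853
grip_force: 0.0
-0.1055 [246.9 325. ] [242.3 317.8]
-0.0855 [275.7 325.2] [272.7 318. ]
-0.0815 [281.4 325.2] [278.7 318.1]
-0.0775 [287.2 325.3] [284.8 318.1]
tab [328.8 181.5]
[[8, 150, 10, 6, 46], [0, 203, 28, 11, 54], [242, 248, 5, 20, 35], [257, 260, 3, 19, 40], [41, 302, 36, 50, 1390]]
```

Run:
```python
import cv2
i=cv2.imread('pics/w16.png')
for v in(308,313,318,323,328,333): print(v,[tuple(int(c) for c in i[v,u,::-1]) for u in range(270,300,1)])
```

```text
308 [(144, 33, 30), (138, 31, 27), (133, 31, 27), (109, 24, 23), (119, 25, 20), (116, 28, 21), (101, 88, 80), (110, 111, 103), (117, 115, 107), (119, 117, 108), (121, 120, 109), (120, 120, 111), (118, 117, 108), (118, 118, 109), (117, 115, 106), (115, 114, 105), (109, 107, 100), (95, 94, 88), (111, 110, 102), (113, 112, 103), (111, 109, 101), (109, 106, 99), (100, 99, 92), (79, 77, 54), (78, 77, 53), (81, 77, 53), (78, 76, 50), (80, 78, 54), (77, 75, 51), (80, 77, 51)]
313 [(140, 33, 30), (135, 32, 26), (122, 26, 22), (104, 24, 21), (101, 24, 21), (95, 36, 34), (110, 111, 102), (123, 122, 113), (132, 132, 120), (135, 133, 124), (138, 136, 126), (138, 136, 126), (131, 131, 120), (130, 132, 120), (126, 123, 114), (117, 116, 107), (110, 109, 100), (96, 95, 89), (113, 112, 104), (113, 112, 103), (111, 110, 102), (104, 102, 96), (117, 109, 92), (83, 80, 54), (80, 77, 52), (81, 77, 52), (83, 81, 55), (80, 78, 53), (79, 78, 53), (79, 76, 51)]
318 [(138, 30, 27), (135, 33, 30), (114, 29, 23), (108, 29, 27), (103, 21, 19), (102, 69, 64), (112, 111, 105), (136, 135, 125), (142, 142, 130), (145
[... 1128 characters left out ...]
, 129, 119), (131, 131, 120), (131, 130, 119), (129, 129, 119), (129, 129, 119), (132, 131, 121), (131, 128, 118), (130, 130, 120), (130, 129, 119), (130, 129, 118), (131, 131, 120), (132, 129, 120)]
333 [(196, 47, 42), (178, 43, 37), (155, 37, 32), (127, 30, 24), (100, 21, 17), (104, 94, 87), (115, 117, 108), (122, 121, 111), (123, 122, 114), (124, 123, 114), (122, 121, 112), (122, 122, 112), (121, 122, 112), (121, 120, 112), (118, 116, 108), (114, 113, 104), (100, 99, 92), (113, 113, 102), (127, 126, 117), (129, 128, 118), (127, 126, 116), (126, 125, 116), (128, 126, 117), (129, 128, 118), (130, 129, 117), (129, 127, 118), (129, 128, 118), (127, 124, 115), (128, 127, 116), (130, 128, 119)]
```

The red collar ends at column 275. The grey hook wire (11 px, about 8 mm) starts right there, with no white sleeve between them. I'll back away slightly, check it is still, and hand in.

```bash
python3 -m pendant '[[[0,0,-15],[0,0,0],1],[[0,0,-15],[0,0,0],1],[[0,0,0],[0,0,0],1],[[0,0,0],[0,0,0],1],[[0,0,0],[0,0,0],1],[[0,0,0],[0,0,0],1],[[0,0,0],[0,0,0],1],[[0,0,0],[0,0,0],1],[[0,0,0],[0,0,0],1],[[0,0,0],[0,0,0],1]]' | head -1
python3 - <<'E'
from h import *
import subprocess
a,m=snap('wrist','w17')
E
python3 -m pendant '[[[0,0,0],[0,0,0],1],[[0,0,0],[0,0,0],1],[[0,0,0],[0,0,0],1],[[0,0,0],[0,0,0],1],[[0,0,0],[0,0,0],1],[[0,0,0],[0,0,0],1]]' | head -1
python3 - <<'E'
from h import *
b,m=snap('wrist','w18');a=cv2.imread('pics/w17.png')[:,:,::-1].astype(int)
print('changed px',int((np.abs(a-b.astype(int)).sum(2)>60).sum()))
i=b.astype(int);k=(i[:,:,2]>i[:,:,0]+40);ys,xs=np.where(k[100:300,230:430]);print('blue',xs.min()+230,xs.max()+230,ys.min()+100,ys.max()+100)
k=((i[:,:,0]>i[:,:,1]+70)&(i[:,:,0]>i[:,:,2]+70)).astype(np.uint8)[:,200:460];n,l,s,c=cv2.connectedComponentsWithStats(k);j=1+np.argmax(s[1:,4]);x,y,w,h,_=s[j]
v=y+int(h*.5);print('red',x+200,x+w+199,y,y+h-1,[tuple(int(q) for q in i[v,u]) for u in range(x+w+197,x+w+212)])
E
```

```text
t: 28.18
t: 28.73
changed px 2353
blue 280 376 151 223
red 251 281 279 322 [(108, 22, 19), (95, 78, 72), (143, 145, 134), (173, 172, 158), (179, 176, 163), (182, 181, 166), (183, 181, 168), (180, 177, 164), (172, 171, 157), (167, 165, 154), (145, 143, 132), (98, 97, 90), (127, 126, 117), (129, 126, 117), (127, 126, 115)]
```

Run:
```python
from h import *
c,m=snap('wrist','w19')
ims=[cv2.imread(f'pics/{f}.png').astype(int) for f in('w17','w18','w19')]
for i in ims:
    k=(i[:,:,0]>i[:,:,2]+40)[100:300,230:430];ys,xs=np.where(k);print(len(xs),xs.mean().round(2),ys.mean().round(2))
for a,b in((0,1),(1,2)):
    d=np.abs(ims[a]-ims[b]).sum(2)>60;print(d.sum(),'in carrier box',d[140:300,270:390].sum())
```

```text
5077 98.74 87.83
5008 98.6 87.36
5010 98.61 87.38
2353 in carrier box 131
27 in carrier box 1
```

Between the last two frames, 0.05 s apart, nothing moved. The small change before them matches the arm settling. The carrier is still, so I'll hand in.

```bash
python3 -c "
from station import ctrl
print(ctrl.finish_job())"
```

```text
the job is handed in; nothing more can be done
None
```

I handed the job in at about 29 s: the carrier hangs by both hooks under the keeper, its near hook against the red stop with no white sleeve showing between them, and it looked still in the last pictures. I didn't check the bystanders afterwards.

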